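# Post the takings capsule through the drop-safe flap

## Robot

A 7-joint arm with a two-finger parallel gripper is mounted at the origin on the work surface. World frame = base frame: x ahead of the robot, y to its left, z up, the work surface at z = 0. Lengths are in m, angles in rad, forces in N, time in s.
With the tool pointing down it reaches from about 0.4 to 0.875 m from the base axis. Payload 6.5 kg.
Tool frame: the origin (TCP) lies midway between the tips of the shut fingers; the grasp point (between the pads) lies 19 mm behind it; z points along the fingers, y is the direction in which the jaws open and shut (so a half turn about z gives the same grasp; the last joint's range is limited). The gripper opens to 85 mm and grips with 20 to 120 N. Pads are 22 mm wide; open, the fingers measure 114 mm over their backs; the gripper's body (76 mm by 85 mm) begins 54 mm behind the grasp point. The pads swing forward as they close: fully open they stand 13 mm farther back than shut.
Start: joints at [1.127, 0.536, -0.004, 1.538, 0.003, 1.067, -0.071], TCP at [0.24, -0.604, 0.231] pointing down, gripper open.
Joint ranges: [-2.7, 2.7], [-0.37, 2.16], [-1.27, 1.26], [0.24, 2.4], [-1.31, 4.45], [0.19, 1.91], [-2.76, 2.76]. Speed limits (rad/s): [2.39, 2.39, 3.14, 3.14, 3.14, 3.14, 3.14].

## Interface

Orientations are given as [roll, pitch, yaw] about the fixed x, y, z axes, in that order (R = Rz(yaw) Ry(pitch) Rx(roll)).
In Python, from plant import ctrl gives the robot as it stands. The module is installed in compiled form; this text tells all that it offers.
- The arm moves only by the shell command python3 -m pendant 'ROWS'. ROWS is JSON, a list of rows, each a list of 3 entries, a list of its own where there are three numbers: the turn, a rotation vector about the world's x, y, z in degrees, then the shift along the world's x, y, z in cm, then the finger opening in cm, from 0 to 8.54. A call has 1 to 20 rows; each row shifts and turns the commanded pose from where the row before left it; what a row does not reach is not made up. A row lasts 1/10 s, in which the tool goes at most 50 mm and 8.59 degrees, less where a joint would pass 70% of its speed; a pose out of reach is approached as far as the arm can. A call is refused whole if a number of a shift passes 5 or a number of a turn 8.59, either way. A call with a gripper value outside its range is refused whole. The fingers move at their own pace and stop on an object; the grip force is fixed at half the most. Time passes only in rows, so rows that do not move let the fingers close. It gives the time, the measured TCP pose, the force and the opening at its end, in the units of the state.
- ctrl.read_state(): the state, without advancing time (a new reading comes with each control period).
- ctrl.camera(name): name is "scene" or "top" or "wrist"; returns the picture (480x640x3 uint8, blue, green, red); there is no depth.
- ctrl.camera_params(name): a dict with "fx", "fy", "cx", "cy" (pixels), "eye" and "orientation" of the camera in the world. Camera axes: x right, y down, z forward; pixel columns grow to the right and rows downward; lengths in m; the calibration is good to about 2 mm. A picture is of the moment at which its call begins: read the wrist's pose just before it. camera_params takes no time and is no camera call; for the wrist camera it gives the pose at the moment of the call.
- ctrl.job_done(): hands the job in, once; it reports no verdict.
The state is a dict: "t": time; "q": joint angles; "qvel": joint speeds; "tau": joint torques, N m; "eef_pos": TCP position; "tool_rot": TCP orientation; "wrist_force": force on the tool from outside, world axes, zero at the start; "wrist_torque": the same for the moment, N m; "grip_width": finger opening in m.
Only numpy, scipy, OpenCV 4.12 (cv2) and the standard library are available. Lean on these libraries where they do the work, as an engineer would, in place of code of your own. Each camera call takes 0.05 s, during which the arm holds its last target.

## Task

Post the blue takings capsule into the drop safe: with one fingertip push the sprung flap inward, and while that finger holds it open push the capsule off the back edge of the sill with the other finger so that it drops inside; then take the fingers out and let the flap close. Only push the capsule, do not pinch it or pick it up, and leave the orange float capsule on the sill and the jar, the bottle and the roll of bags where they stand.

Things in the scene. Friction and masses are not known exactly. Their poses are not given: they have to be found in the camera images.
- safe: Grey steel drop safe fixed on the counter, 240 mm deep (x -125 to +115), 310 wide (y), 202 high. Origin: underside, mid width; +x = posting direction, z up. Flat aluminium sill without rims, top 140 mm up, from x = -125 to its back edge (lip) at -35. Behind it a face slopes up to x = +57, height 202: flap in the middle, fixed 37 mm cheeks beside it; flat top to +115. Hollow inside, floor 6 mm up.
- lip (a point): Middle of the sill's back edge (140 mm above the counter), where the opening into the hollow safe begins; a capsule pushed over it falls in if the flap is out of the way. Axes as the safe's.
- hinge (a point): Middle of the flap's hinge line at the top of the slope, 92 mm beyond and 62 mm above the lip; the line runs along the safe's y. A vertical finger has about 85 mm of room beyond the lip before it meets the hinge.
- flap (a joint): Sprung steel flap with yellow lower edge, 108 mm from hinge to edge, 232 mm wide. 0 = closed, on the slope 34 degrees above level, edge at the lip; grows as the edge swings inward and down; about 1.0 = hanging vertically, stop at 1.15 rad. Its spring closes it; pushed level near sill height it takes about 1 N at first, 6 N at 1 rad.
- takings: Blue takings capsule: rigid lidded box 36 mm (x, the way it is posted) x 56 mm (y) x 32 mm high, about 120 g, blank white tag on the lid, loose on the sill in front of the left or right half of the flap, centre about 30 mm before the lip and 75 mm off the middle. Origin at the centre of its underside.
- float: Orange float capsule, same shape and size as the takings capsule, on the other half of the sill (the centres are about 150 mm apart). It stays there. Origin at the centre of its underside.
- jar: Amber glass jar with green lid, 72 mm diameter, 85 mm high, on the counter beside the safe (its right side, -y). Origin at the centre of its underside.
- sauce: Green bottle with red cap, 56 mm diameter, 160 mm high, on the counter beside the safe (right side, further back). Origin at the centre of its underside.
- bag_roll: White upright roll of plastic bags, 96 mm diameter, 200 mm high, on the counter at the safe's left side (+y). Origin at the centre of its underside.
Things that resemble listed ones, but are neither listed nor needed, are in the scene too. Several things have the shape of the takings; the one meant has the colours described above.

How it is judged:
On the way, in this order (a step that is already met when the one before it is completed fails the run):
1. A finger holds the flap open while a finger pushes the takings capsule, still on the sill (value of joint flap above 0.12 rad and contact force between the fingers and flap above 0.2 N and contact force between the fingers and takings above 0.05 N and z of takings in the frame of safe above 0.132 m), for 0.1 s.
2. The capsule has gone over the lip while a finger still holds the flap open (z of takings in the frame of safe below 0.11 m and value of joint flap above 0.12 rad and contact force between the fingers and flap above 0.2 N), for 0.02 s.
At the end, for the whole second after the job is handed in: The takings capsule lies at rest inside the safe (its underside centre within the safe's walls and less than 80 mm above the counter), the flap is closed (under 0.05 rad), the float capsule is within 15 mm and jar, bottle and bag roll within 20 mm of where they began (z of takings in the frame of safe below 0.08 m and x of takings in the frame of safe between -0.125 and 0.115 m and y of takings in the frame of safe between -0.155 and 0.155 m and linear speed of takings below 0.02 m/s and value of joint flap below 0.05 rad and distance of float from where it was at the start of the episode below 0.015 m and distance of each of jar, sauce, bag_roll from where it was at the start of the episode below 0.02 m); the robot touches nothing.
It fails at once if The takings capsule was picked up off the sill (more than 15 mm) (z of takings in the frame of safe above 0.155 m).
It fails at once if The takings capsule was gripped hard instead of pushed (over 15 N) (contact force between the fingers and takings above 15 N).
It fails at once if The orange float capsule was moved (distance of float from where it was at the start of the episode above 0.015 m).
It fails at once if The jar, the bottle or the bag roll was disturbed (distance of any of jar, sauce, bag_roll from where it was at the start of the episode above 0.02 m).
It also fails if it takes over 38 s, if anything falls off the work surface, if the arm or the gripper's body presses on something with over 40 N, if the wrist force passes 120 N, or if a joint passes its speed limit or range.

## Working session

There is one attempt and no reset: what is moved stays moved. The work goes in short steps, Python scripts to look and compute and a shell command to move; the robot and the scene stay as the last step left them, time stands still between calls to the robot, and variables do not carry over. Pictures are saved under pics/ and viewed, and the job is handed in when it is done.

```bash
mkdir -p pics; python3 - <<'E'
from plant import ctrl
import cv2
for n in ("scene","top","wrist"):
    p=ctrl.camera_params(n); print(n,p)
    cv2.imwrite(f"pics/{n}0.png",ctrl.camera(n))
print(ctrl.read_state())
E
```

```text
scene {'fx': 433.5557206456195, 'fy': 433.5557206456195, 'cx': 317.81055427060704, 'cy': 231.8871628794502, 'eye': array([1.08935368, 0.34977771, 0.94660917]), 'orientation': array([-2.50400539,  0.01572172,  2.06243242])}
top {'fx': 539.2654084812965, 'fy': 539.2654084812965, 'cx': 324.2630906669383, 'cy': 238.5891936720247, 'eye': array([0.37265541, 0.06558824, 1.14190364]), 'orientation': array([-2.96245563,  0.02425706, -1.58778531])}
wrist {'fx': 397.0897873660622, 'fy': 397.0897873660622, 'cx': 318.35238275526143, 'cy': 243.5383564328227, 'eye': array([ 0.30278903, -0.57817908,  0.37398245]), 'orientation': array([ 2.87098158e+00,  2.17026715e-03, -1.19271776e+00])}
{'t': 0.15, 'q': array([ 1.12683318,  0.53700349, -0.00445039,  1.53861449,  0.00258774,
        1.06727841, -0.07119551]), 'qvel': array([-3.65201056e-04, -2.04394610e-03, -6.94982455e-04, -3.20017951e-03,
        8.04978698e-04, -3.66354397e-06, -2.01171270e-04]), 'tau': array([ 8.55900744e-04, -5.83788586e+01,  1.04933795e+00, -2.59352678e+01,
        1.24808223e-02,  6.48135028e-03, -1.94869153e-05]), 'eef_pos': array([ 0.23957937, -0.60373581,  0.23061922]), 'tool_rot': array([-3.14029715e+00,  8.06627332e-05,  3.77843230e-01]), 'wrist_force': array([ 0.27053231, -0.89122812,  0.43417459]), 'wrist_torque': array([-0.0038015 , -0.06245325,  0.00700398]), 'grip_width': 0.08518284752020958}
```

View pics/scene0.png

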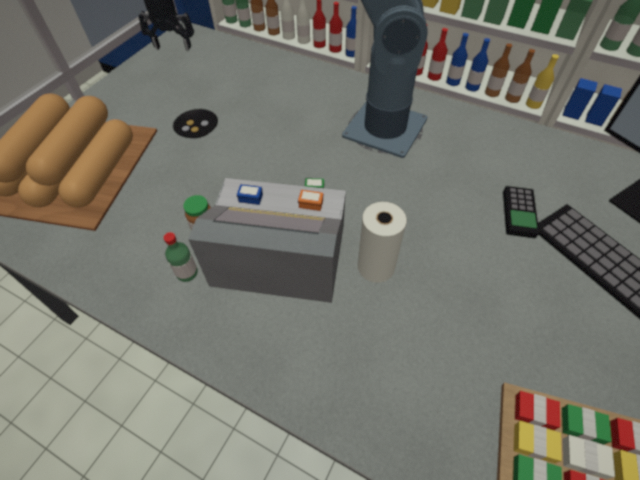

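View pics/top0.png

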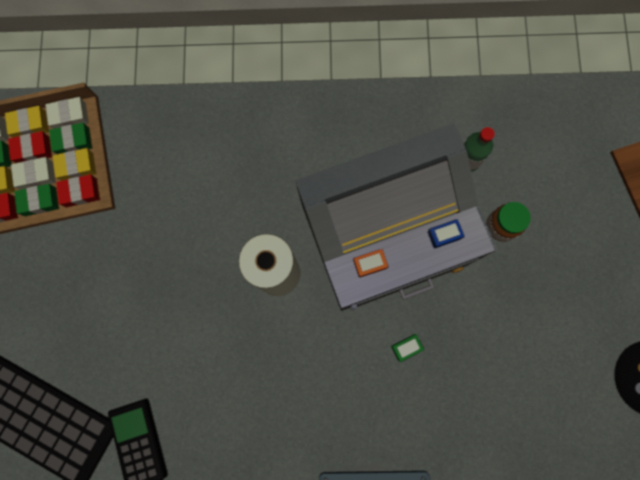

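View pics/wrist0.png

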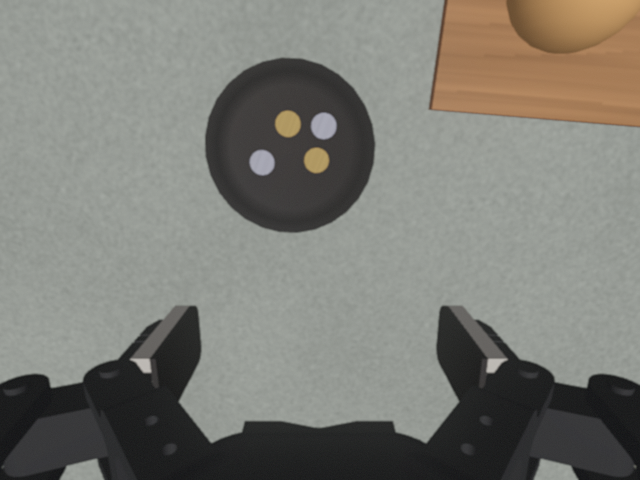

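The blue capsule is in the top view at (446,234) on the sill's right half. The orange one is at (371,262), and a green lookalike is on the counter at (407,348). The takings capsule is the blue one with the white tag, at (446,234). Next I'll confirm it in a crop and measure.

```bash
cat > h.py <<'E'
import numpy as np, cv2
from scipy.spatial.transform import Rotation as R
from plant import ctrl
def ray(n,uv,p=None):
    p=p or ctrl.camera_params(n); uv=np.atleast_2d(np.array(uv,float))
    d=np.c_[(uv[:,0]-p['cx'])/p['fx'],(uv[:,1]-p['cy'])/p['fy'],np.ones(len(uv))]
    return p['eye'],R.from_euler('xyz',p['orientation']).apply(d)
def onz(n,uv,z,p=None):
    e,d=ray(n,uv,p); return e+d*((z-e[2])/d[:,2])[:,None]
def proj(n,X,p=None):
    p=p or ctrl.camera_params(n)
    c=R.from_euler('xyz',p['orientation']).inv().apply(np.atleast_2d(X)-p['eye'])
    return np.c_[c[:,0]/c[:,2]*p['fx']+p['cx'],c[:,1]/c[:,2]*p['fy']+p['cy']]
E
python3 - <<'E'
from h import *
im=cv2.imread('pics/top0.png'); hsv=cv2.cvtColor(im,cv2.COLOR_BGR2HSV)
def blob(lo,hi,roi):
    m=cv2.inRange(hsv,np.array(lo),np.array(hi)); k=np.zeros_like(m); x0,y0,x1,y1=roi; k[y0:y1,x0:x1]=m[y0:y1,x0:x1]
    return k
for nm,lo,hi,roi in [('blue',(105,100,40),(130,255,255),(400,200,500,270)),('orange',(5,120,80),(16,255,255),(340,235,400,290)),('yellow',(17,90,60),(35,255,255),(320,190,470,260))]:
    k=blob(lo,hi,roi); pts=cv2.findNonZero(k)[:,0]; h=cv2.convexHull(pts)
    r=cv2.minAreaRect(h); b=cv2.boxPoints(r); z=.172 if nm!='yellow' else .14
    w=onz('top',b,z); print(nm,len(pts),np.round(r[0],1),'ctr',onz('top',r[0],z)[0].round(4)); print(w.round(4).tolist())
sc=onz('top',[(342,308),(494,250),(326,262),(472,209),(298,183),(457,126)],.14); print(sc.round(4))
c=cv2.resize(im[110:330,280:540],None,fx=3,fy=3,interpolation=cv2.INTER_CUBIC)[:600]
cv2.imwrite('pics/crop0.png',c)
E
```

```text
blue 290 [446.2 233. ] ctr [ 0.5544 -0.1362  0.172 ]
[[0.5625, -0.1041, 0.172], [0.5808, -0.1584, 0.172], [0.5463, -0.1682, 0.172], [0.5282, -0.1142, 0.172]]
orange 310 [370.5 262.5] ctr [0.5029 0.0032 0.172 ]
[[0.5118, 0.0346, 0.172], [0.5284, -0.0181, 0.172], [0.4941, -0.0281, 0.172], [0.4777, 0.0243, 0.172]]
yellow 721 [399.3 227.3] ctr [ 0.5732 -0.0554  0.14  ]
[[0.5443, 0.0575, 0.14], [0.6211, -0.1633, 0.14], [0.6022, -0.1689, 0.14], [0.5258, 0.0513, 0.14]]
[[ 0.4237  0.0563  0.14  ]
 [ 0.5261 -0.2298  0.14  ]
 [ 0.5099  0.0843  0.14  ]
 [ 0.6055 -0.1941  0.14  ]
 [ 0.6644  0.1356  0.14  ]
 [ 0.7721 -0.1759  0.14  ]]
```

View pics/crop0.png

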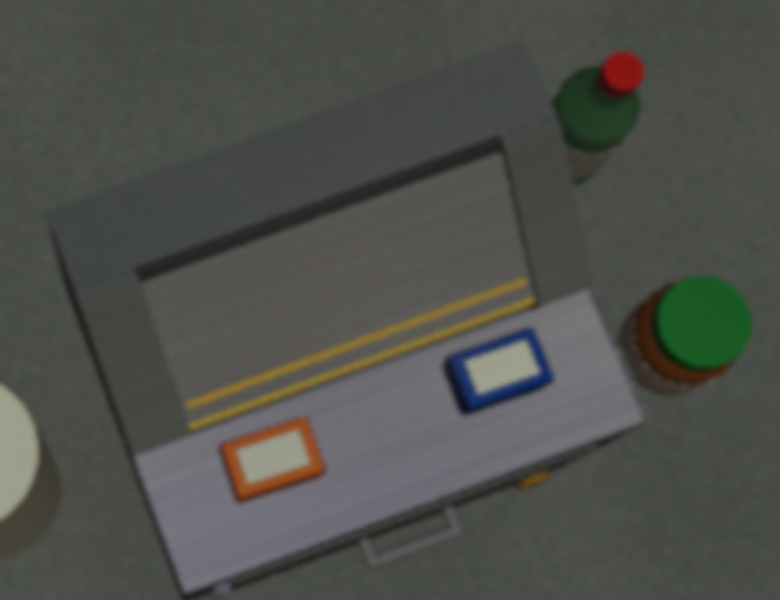

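The crop shows the blue capsule with its white tag on the sill's right half (-y), 150 mm from the orange one, so this is the takings. The lip middle comes out near (0.562, -0.058) and the safe's yaw near 19.4°. I'll move to hover with the jaws along the posting direction.

```bash
python3 -m pendant '[[[0,0,0],[0,0,4],8.54],[[0,0,0],[0,0,4],8.54],[[0,0,8],[2.7,3.9,0],8.54],[[0,0,8],[2.8,3.9,0],8.54],[[0,0,8],[2.8,3.9,0],8.54],[[0,0,8],[2.8,4,0],8.54],[[0,0,8],[2.8,4,0],8.54],[[0,0,8],[2.8,4,0],8.54],[[0,0,8],[2.8,4,0],8.54],[[0,0,8],[2.8,4,0],8.54],[[0,0,8],[2.8,4,0],8.54],[[0,0,8],[2.8,4,0],8.54],[[0,0,7.7],[2.8,4,0],8.54],[[0,0,0],[2.4,3.8,0],8.54],[[0,0,0],[0,0,0],8.54],[[0,0,0],[0,0,0],8.54],[[0,0,0],[0,0,0],8.54]]'
python3 - <<'E'
from h import *
for n in ("wrist","top","scene"):
    cv2.imwrite(f"pics/{n}1.png",ctrl.camera(n))
s=ctrl.read_state(); print(s['t'],s['q'],s['eef_pos'],np.degrees(s['tool_rot']),s['wrist_force'])
p=ctrl.camera_params('wrist'); import pickle; pickle.dump(p,open('pw1.pkl','wb'))
E
```

```text
t: 1.85
eef_pos: [0.5701, -0.1307, 0.3109]
tool_rot: [-3.14, 0.001, 1.906]
wrist_force: [0.1, -0.1, 0.7]
grip_width: 0.0852
2.0 [ 0.52400074  0.39621467 -0.50230335  1.60125109  0.20177979  1.19629183
  0.31525714] [ 0.57013889 -0.13083391  0.31122661] [-1.79965249e+02  3.10247338e-02  1.09196557e+02] [0.82906171 0.42454059 0.03933776]
```

View pics/wrist1.png

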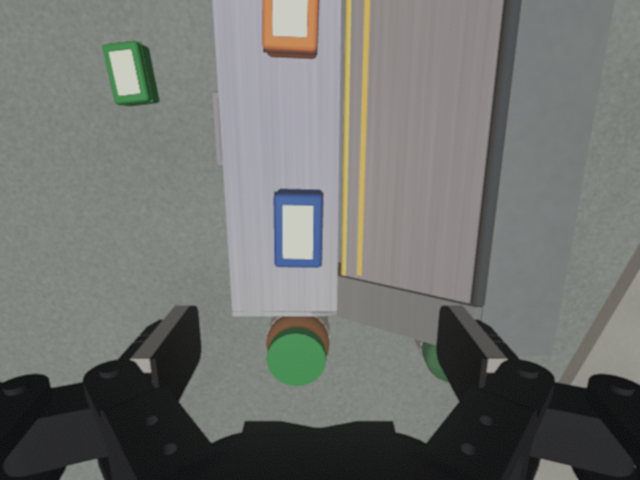

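View pics/top1.png

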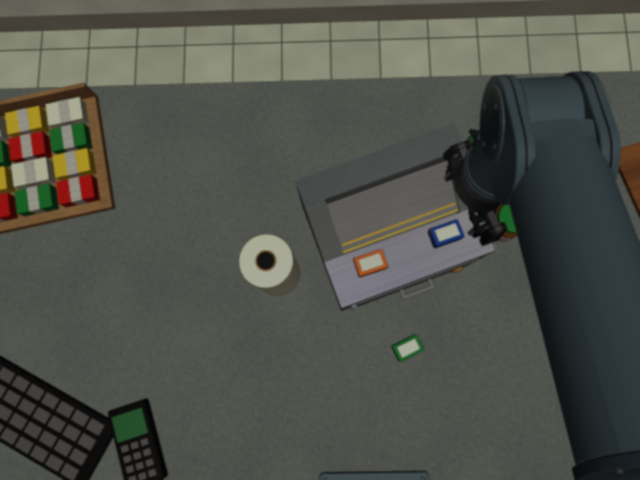

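The wrist view shows blue at (298,228), orange at (291,20) and the lip's yellow edge running from (342,275) up to (345,0). The jaw axis is nearly square to the lip. I'll refine the geometry with this view.

```bash
python3 - <<'E'
from h import *
import pickle
p=pickle.load(open('pw1.pkl','rb'))
im=cv2.imread('pics/wrist1.png'); hsv=cv2.cvtColor(im,cv2.COLOR_BGR2HSV)
def mk(lo,hi,roi):
    m=cv2.inRange(hsv,np.array(lo),np.array(hi)); k=np.zeros_like(m); x0,y0,x1,y1=roi; k[y0:y1,x0:x1]=m[y0:y1,x0:x1]; return k
# white tag
for nm,roi in (('bluetag',(276,195,322,265)),('greentag',(108,45,142,98))):
    k=mk((0,0,180),(60,60,255),roi); r=cv2.minAreaRect(cv2.findNonZero(k)); print(nm,r)
    w=onz('w',cv2.boxPoints(r),.172,p); c=w.mean(0); print(c.round(4), [round(np.linalg.norm(w[i]-w[i-1])*1e3,1) for i in range(4)],np.degrees(np.arctan2(*(w[1]-w[0])[[1,0]])))
k=mk((105,100,40),(130,255,255),(262,180,335,280)); r=cv2.minAreaRect(cv2.findNonZero(k)); print('blue',onz('w',cv2.boxPoints(r),.172,p).round(4))
k=mk((17,90,60),(35,255,255),(338,0,355,280)); ys=np.arange(5,270,5); e=[(np.where(k[y]>0)[0].min(),y) for y in ys if k[y].any()]
w=onz('w',e,.14,p); vx,vy,x0,y0=cv2.fitLine(w[:,:2].astype(np.float32),cv2.DIST_HUBER,0,.01,.01).ravel(); d=np.array([vx,vy]); 
if d[1]<0:d=-d
print('lip dir yaw',np.degrees(np.arctan2(-d[0],d[1])),'ends',w[0].round(4),w[-1].round(4), e[0],e[-1])
# flap corner at yellow end and sill corners
print(onz('w',[(233,317),(337,314),(214,0)],.14,p).round(4))
s=ctrl.read_state(); print(s['eef_pos'])
xh=np.array([-(-d[1]),-d[0]]);yh=d
L=np.array([x0,y0]); 
for nm,P in (('tcp',s['eef_pos'][:2]),):print(nm,(P-L)@xh)
E
```

```text
bluetag ((297.5, 232.0), (52.0, 29.0), 90.0)
[ 0.5567 -0.1373  0.172 ] [np.float64(39.3), np.float64(20.9), np.float64(39.3), np.float64(21.6)] 19.20960582818289
greentag ((124.24705505371094, 72.11177062988281), (45.44693374633789, 21.90997886657715), 77.47119140625)
[ 0.4144 -0.0717  0.172 ] [np.float64(27.4), np.float64(14.6), np.float64(27.2), np.float64(15.0)] 30.390159567571576
blue [[ 0.5317 -0.1153  0.172 ]
 [ 0.5634 -0.1043  0.172 ]
 [ 0.5815 -0.1561  0.172 ]
 [ 0.5482 -0.1677  0.172 ]]
lip dir yaw 19.220715 ends [0.5378 0.0226 0.14  ] [ 0.6008 -0.16    0.14  ] (np.int64(346), np.int64(5)) (np.int64(341), np.int64(265))
[[ 0.5287 -0.2354  0.14  ]
 [ 0.6129 -0.2031  0.14  ]
 [ 0.4491 -0.005   0.14  ]]
[ 0.57013889 -0.13083391  0.31122661]
tcp -0.019816193575254593
```

Yaw is confirmed at 19.2°, and the capsule's back face is about 51 mm before the lip. I'll tilt 10° so the gripper body leans back, then descend part way to look.

```bash
python3 -m pendant '[[[1.65,-4.72,0],[0.2,0.1,0],8.54],[[1.65,-4.72,0],[0.3,0.1,0],8.54],[[0,0,0],[0,0,-3],8.54],[[0,0,0],[0,0,-3],8.54],[[0,0,0],[0,0,-3],8.54],[[0,0,0],[0,0,-3],8.54],[[0,0,0],[0,0,-0.6],8.54],[[0,0,0],[0,0,0],8.54],[[0,0,0],[0,0,0],8.54]]'
python3 - <<'E'
from h import *
for n in ("wrist","top","scene"):
    cv2.imwrite(f"pics/{n}2.png",ctrl.camera(n))
c=cv2.imread('pics/scene2.png')[140:320,140:380]; cv2.imwrite('pics/scene2c.png',cv2.resize(c,None,fx=3.3,fy=3.3,interpolation=cv2.INTER_CUBIC)[:600,:800])
s=ctrl.read_state(); print(s['t'],s['eef_pos'],np.degrees(s['tool_rot']),s['wrist_force'])
xh=np.array([.944,.329]); yh=np.array([-.329,.944]); d=s['eef_pos'][:2]-[.6008,-.16]; print(d@xh, (s['eef_pos'][:2]-[.5567,-.1373])@yh)
E
```

```text
t: 2.9
eef_pos: [0.5768, -0.1276, 0.1869]
tool_rot: [2.965, 0.002, 1.908]
wrist_force: [0.1, 1.1, -0.6]
grip_width: 0.0854
3.05 [ 0.5767634  -0.12745397  0.18691006] [1.69877188e+02 1.09206134e-01 1.09335537e+02] [-0.13590373  1.35667781  0.41905776]
-0.011982912347431261 0.002693791662108447
```

View pics/wrist2.png

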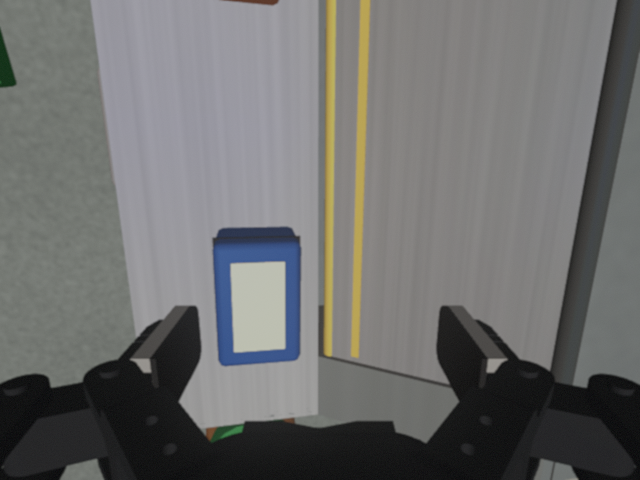

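View pics/scene2c.png

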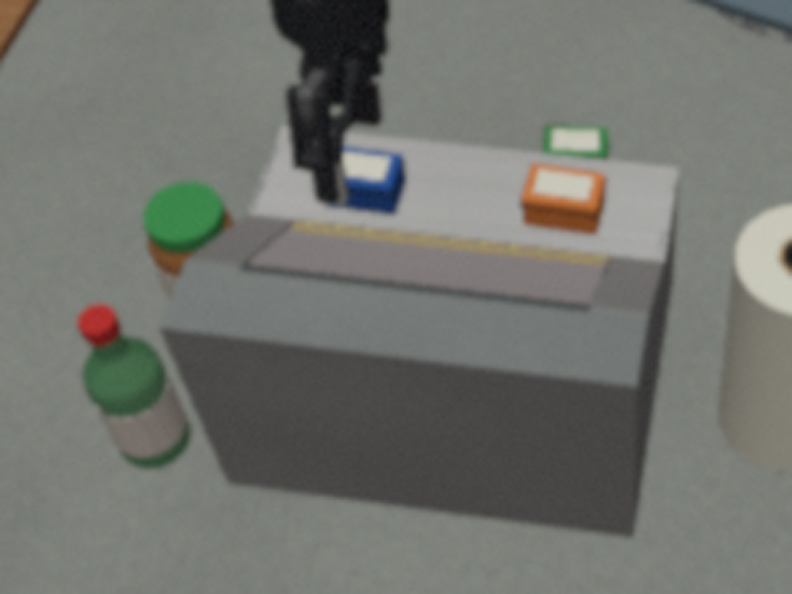

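The wrist view shows the sill edge at x≈320, just before the yellow edge at 328, so the lip is about 3 mm nearer than I had it. Blue spans 214–300, between the fingers. I'll back off 4 mm and descend.

```bash
python3 -m pendant '[[[0,0,0],[-0.4,-0.2,0],8.54],[[0,0,0],[0,0,-1.5],8.54],[[0,0,0],[0,0,-1.5],8.54],[[0,0,0],[0,0,-0.8],8.54],[[0,0,0],[0,0,-0.6],8.54],[[0,0,0],[0,0,0],8.54],[[0,0,0],[0,0,0],8.54]]'
python3 - <<'E'
from h import *
for n in ("wrist","scene"):
    cv2.imwrite(f"pics/{n}3.png",ctrl.camera(n))
c=cv2.imread('pics/scene3.png')[140:320,140:380]; cv2.imwrite('pics/scene3c.png',cv2.resize(c,None,fx=3.3,fy=3.3,interpolation=cv2.INTER_CUBIC)[:600,:800])
s=ctrl.read_state(); print(s['t'],s['eef_pos'],np.degrees(s['tool_rot']),s['wrist_force'])
xh=np.array([.944,.329]); yh=np.array([-.329,.944]); d=s['eef_pos'][:2]-[.598,-.161]; print(d@xh, (s['eef_pos'][:2]-[.5567,-.1373])@yh)
E
```

```text
t: 3.75
eef_pos: [0.5721, -0.1292, 0.1418]
tool_rot: [2.966, 0.001, 1.909]
wrist_force: [0.2, 0.3, -0.2]
grip_width: 0.0851
3.85 [ 0.57218931 -0.12921915  0.1419069 ] [1.69953183e+02 4.67587735e-02 1.09345697e+02] [-0.1238473  -0.13949821 -0.53303864]
-0.01390939593682691 0.002532336013873707
```

View pics/wrist3.png

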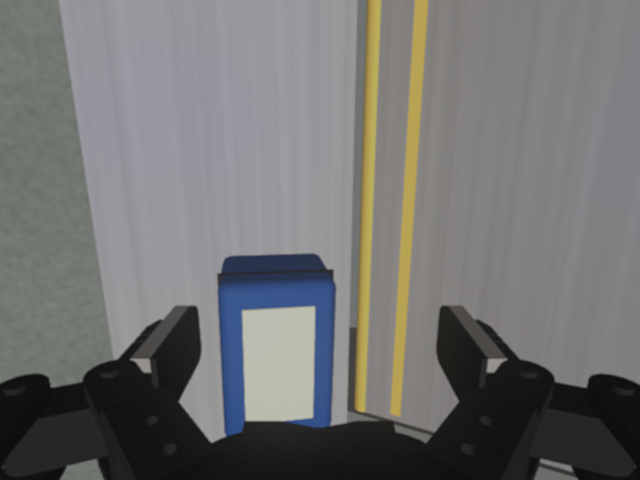

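View pics/scene3c.png

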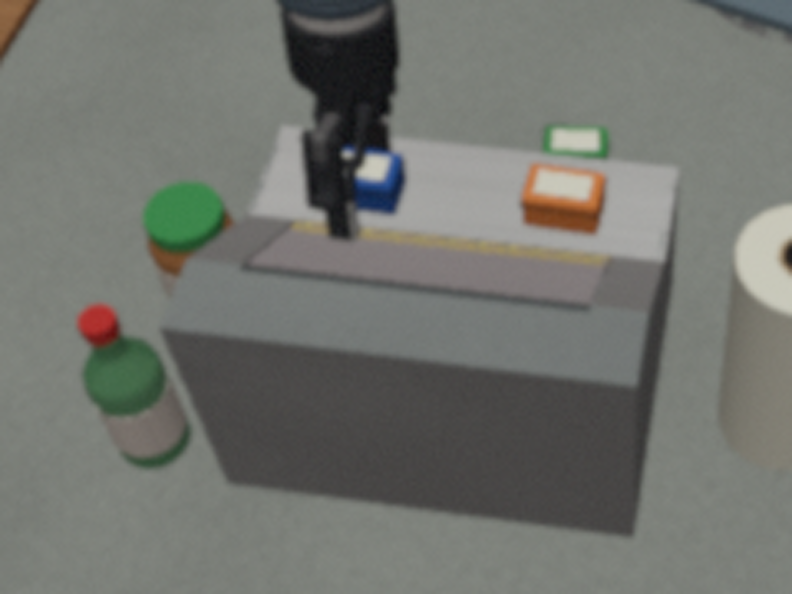

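The back finger stands behind the capsule, the front finger is at the flap, and the forces are near zero. I'll advance about 21 mm along the posting direction.

```bash
python3 -m pendant '[[[0,0,0],[0.28,0.1,0],8.54],[[0,0,0],[0.28,0.1,0],8.54],[[0,0,0],[0.28,0.1,0],8.54],[[0,0,0],[0.28,0.1,0],8.54],[[0,0,0],[0.28,0.1,0],8.54],[[0,0,0],[0.28,0.1,0],8.54],[[0,0,0],[0.28,0.1,0],8.54]]'
python3 - <<'E'
from h import *
for n in ("wrist","scene"):
    cv2.imwrite(f"pics/{n}4.png",ctrl.camera(n))
c=cv2.imread('pics/scene4.png')[140:320,140:380]; cv2.imwrite('pics/scene4c.png',cv2.resize(c,None,fx=3.3,fy=3.3,interpolation=cv2.INTER_CUBIC)[:600,:800])
s=ctrl.read_state(); print(s['t'],s['eef_pos'],np.degrees(s['tool_rot']),s['wrist_force'])
xh=np.array([.944,.329]); yh=np.array([-.329,.944]); d=s['eef_pos'][:2]-[.598,-.161]; print(d@xh, (s['eef_pos'][:2]-[.5567,-.1373])@yh, s['wrist_force'][:2]@xh)
E
```

```text
t: 4.55
eef_pos: [0.5912, -0.1222, 0.1411]
tool_rot: [2.968, 0.0, 1.908]
wrist_force: [-3.7, -0.7, 1.7]
grip_width: 0.0857
4.65 [ 0.59173454 -0.12195609  0.14126091] [1.69984975e+02 1.36873139e-02 1.09360095e+02] [-3.01971669 -1.02107445  0.94889655]
0.0069308484156086585 0.0029582858925791483 -3.1865460506959367
```

View pics/wrist4.png

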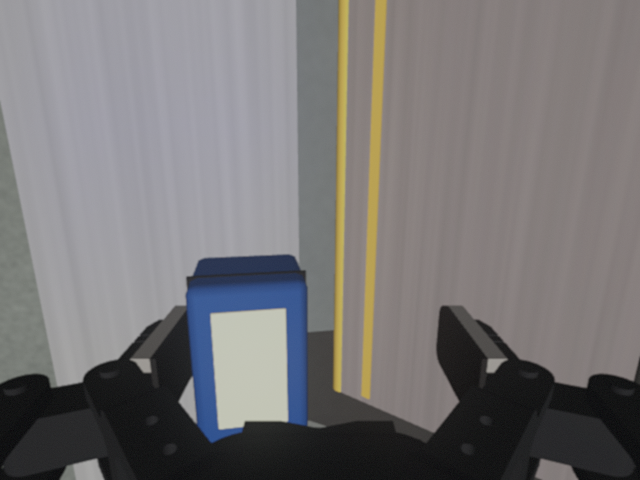

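View pics/scene4c.png

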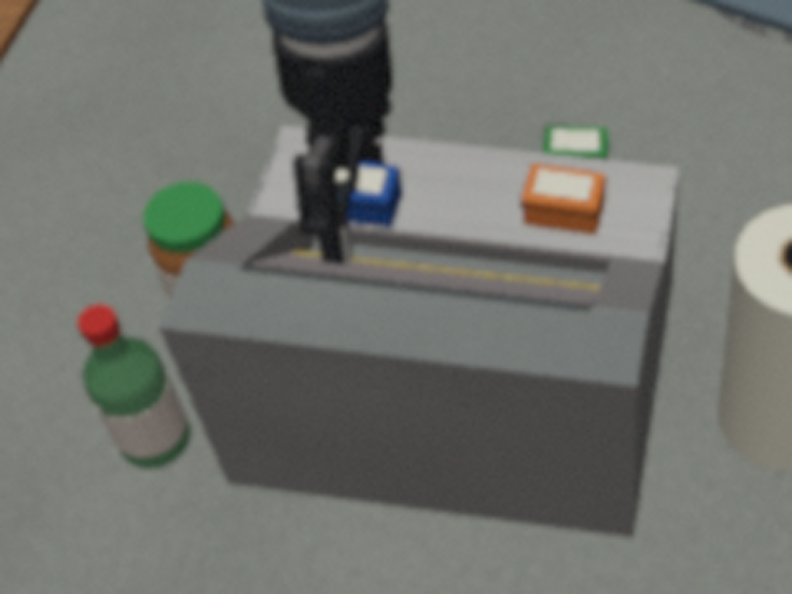

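The flap is open, the back finger touches the capsule and its front face has reached the lip, with about 3 N on the wrist. I'll keep pushing.

```bash
python3 -m pendant '[[[0,0,0],[0.28,0.1,0],8.54],[[0,0,0],[0.28,0.1,0],8.54],[[0,0,0],[0.28,0.1,0],8.54],[[0,0,0],[0.28,0.1,0],8.54],[[0,0,0],[0.28,0.1,0],8.54],[[0,0,0],[0.19,0.06,0],8.54]]'
python3 - <<'E'
from h import *
for n in ("wrist","scene"):
    cv2.imwrite(f"pics/{n}5.png",ctrl.camera(n))
c=cv2.imread('pics/scene5.png')[140:320,140:380]; cv2.imwrite('pics/scene5c.png',cv2.resize(c,None,fx=3.3,fy=3.3,interpolation=cv2.INTER_CUBIC)[:600,:800])
s=ctrl.read_state(); print(s['t'],s['eef_pos'],np.degrees(s['tool_rot']),s['wrist_force'])
xh=np.array([.944,.329]); yh=np.array([-.329,.944]); d=s['eef_pos'][:2]-[.598,-.161]; print(d@xh, (s['eef_pos'][:2]-[.5567,-.1373])@yh, s['wrist_force'][:2]@xh)
E
```

```text
t: 5.25
eef_pos: [0.6065, -0.1167, 0.1407]
tool_rot: [2.969, -0.0, 1.908]
wrist_force: [-6.1, -1.5, 0.6]
grip_width: 0.0855
5.35 [ 0.60668106 -0.1166534   0.1407101 ] [ 1.70101023e+02 -1.61501271e-02  1.09341405e+02] [-4.62340195 -2.25977748  0.05018461]
0.022784954920947124 0.0030466221208788826 -5.107958227098955
```

View pics/wrist5.png

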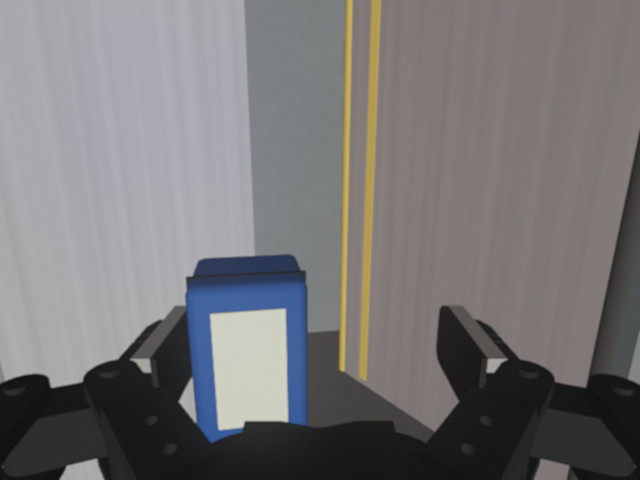

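View pics/scene5c.png

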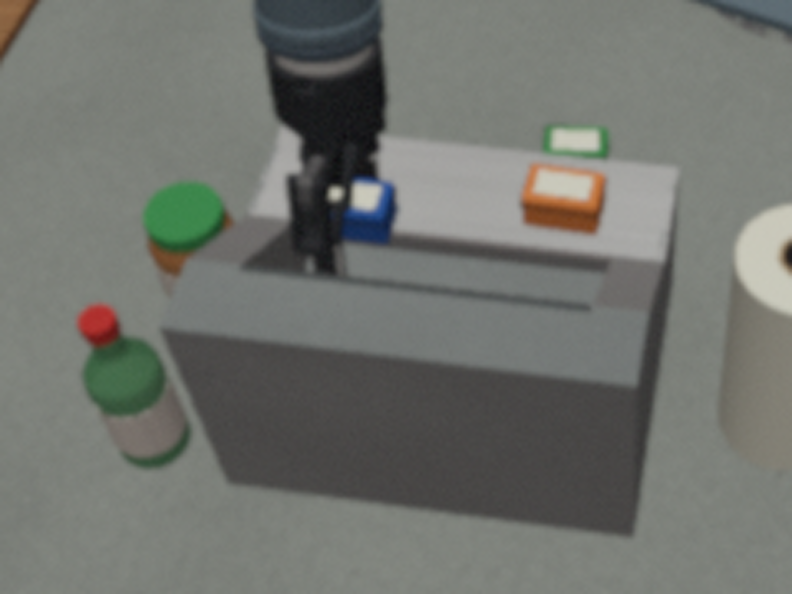

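The capsule's centre is about 3 mm short of the lip and the front finger is near the hinge. I'll finish by closing the jaws gently, so the back finger advances while the front one holds the flap.

```bash
python3 -m pendant '[[[0,0,0],[0.19,0.06,0],8.54],[[0,0,0],[0.19,0.06,0],8.2],[[0,0,0],[0.19,0.06,0],7.8],[[0,0,0],[0.19,0.06,0],7.4],[[0,0,0],[0,0,0],7.4],[[0,0,0],[0,0,0],7.4],[[0,0,0],[0,0,0],7.4]]'
python3 - <<'E'
from h import *
for n in ("wrist","scene"):
    cv2.imwrite(f"pics/{n}6.png",ctrl.camera(n))
c=cv2.imread('pics/scene6.png')[140:320,140:380]; cv2.imwrite('pics/scene6c.png',cv2.resize(c,None,fx=3.3,fy=3.3,interpolation=cv2.INTER_CUBIC)[:600,:800])
s=ctrl.read_state(); print(s['t'],s['eef_pos'],np.degrees(s['tool_rot']),s['wrist_force'])
xh=np.array([.944,.329]); yh=np.array([-.329,.944]); d=s['eef_pos'][:2]-[.598,-.161]; print(d@xh, (s['eef_pos'][:2]-[.5567,-.1373])@yh, s['wrist_force'][:2]@xh)
E
```

```text
t: 6.05
eef_pos: [0.6151, -0.1141, 0.1415]
tool_rot: [2.967, 0.0, 1.909]
wrist_force: [-3.8, -1.3, 4.3]
grip_width: 0.0739
6.15 [ 0.61506778 -0.11406965  0.14152222] [1.69970098e+02 2.24732249e-02 1.09350509e+02] [-4.78515162 -0.47775701  3.82414693]
0.03155207244701671 0.002726448335066407 -4.674365182860399
```

View pics/wrist6.png

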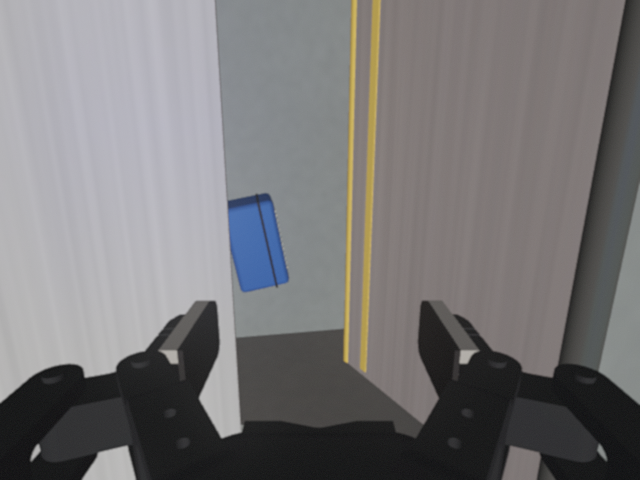

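View pics/scene6c.png

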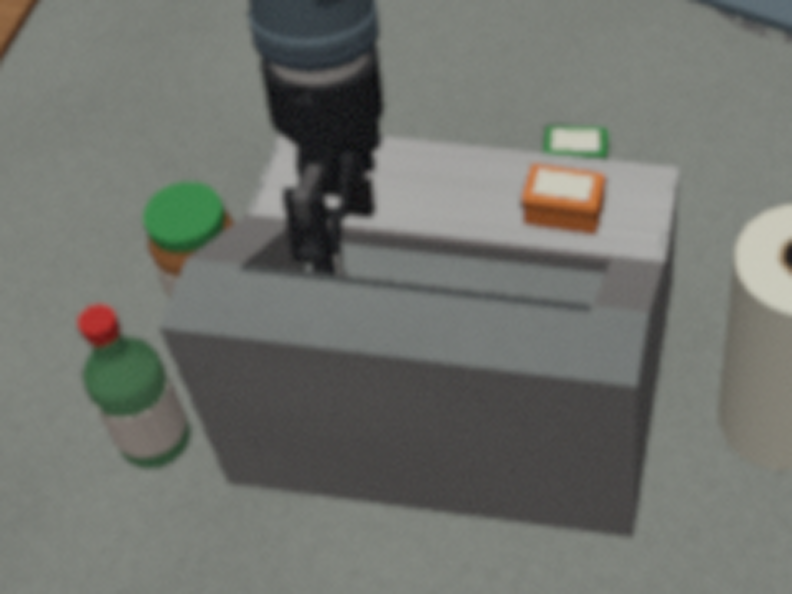

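The capsule lies on the safe's floor at (258,242) and the flap is still held open. I'll withdraw back and up.

```bash
python3 -m pendant '[[[0,0,0],[-0.4,-0.14,0.1],7.4],[[0,0,0],[-0.6,-0.2,0.3],7.4],[[0,0,0],[-0.6,-0.2,0.3],7.4],[[0,0,0],[-0.6,-0.2,0.3],7.4],[[0,0,0],[-0.6,-0.2,0.5],7.4],[[0,0,0],[-0.6,-0.2,0.5],7.4],[[0,0,0],[-0.6,-0.2,1],7.4],[[0,0,0],[0,0,2],7.4],[[0,0,0],[0,0,3],7.4],[[0,0,0],[0,0,4],7.4],[[0,0,0],[0,0,4],7.4],[[0,0,0],[-2,0,3],7.4],[[0,0,0],[-2,0,2],7.4],[[0,0,0],[0,0,0],7.4],[[0,0,0],[0,0,0],7.4],[[0,0,0],[0,0,0],7.4],[[0,0,0],[0,0,0],7.4]]'
python3 - <<'E'
from h import *
for n in ("wrist","top","scene"):
    cv2.imwrite(f"pics/{n}7.png",ctrl.camera(n))
s=ctrl.read_state(); print(s['t'],s['eef_pos'],s['wrist_force'])
print(np.abs(s['qvel']).max())
hs=[cv2.cvtColor(cv2.imread(f'pics/top{i}.png'),cv2.COLOR_BGR2HSV) for i in (0,7)]
for h in hs:
    m=cv2.inRange(h,np.array((5,120,80)),np.array((16,255,255))); m[:235]=0;m[290:]=0;m[:,:340]=0;m[:,400:]=0
    print(cv2.minAreaRect(cv2.findNonZero(m)))
E
```

```text
t: 7.85
eef_pos: [0.5347, -0.1273, 0.3501]
tool_rot: [2.968, -0.001, 1.909]
wrist_force: [0.7, 0.3, 0.4]
grip_width: 0.074
8.0 [ 0.53487247 -0.12734217  0.35051765] [-0.40776249  0.50780923  0.22217541]
0.00457923488985186
((370.5, 262.5000305175781), (19.60611915588379, 30.35786247253418), 71.56504821777344)
((370.5, 262.5000305175781), (19.60611915588379, 30.35786247253418), 71.56504821777344)
```

View pics/wrist7.png

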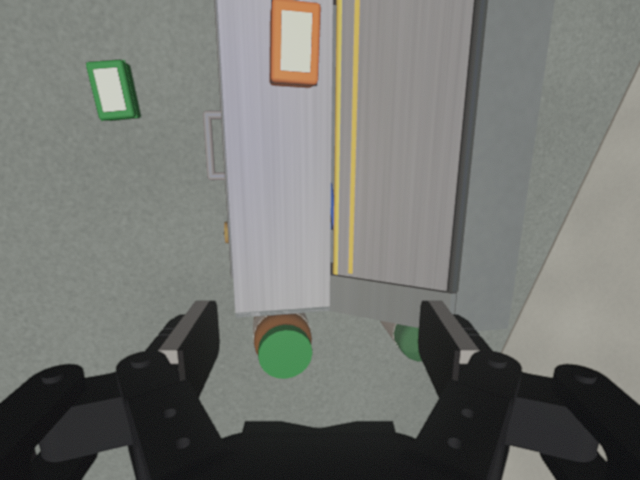

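View pics/scene7.png

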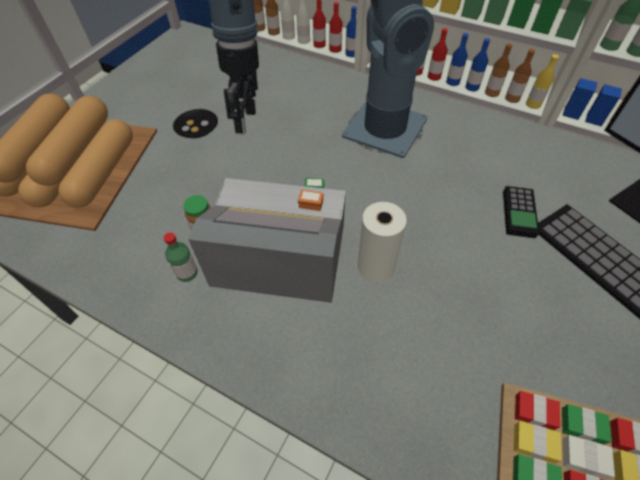

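View pics/top7.png

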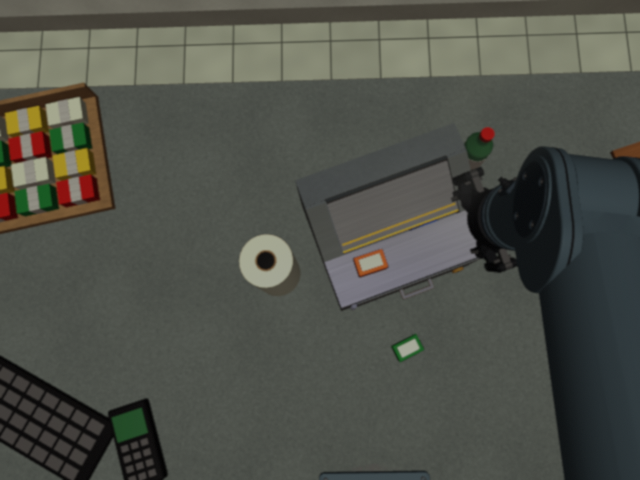

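The flap looks closed, with its yellow edge back at the lip. A sliver of the blue capsule shows inside through the slit at (331,205), and orange is unmoved. I'll check the flap edge and the other objects numerically, then hand in.

```bash
python3 - <<'E'
from h import *
a,b=[cv2.cvtColor(cv2.imread(f'pics/top{i}.png'),cv2.COLOR_BGR2HSV) for i in (0,7)]
for h in (a,b):
    m=cv2.inRange(h,np.array((17,90,60)),np.array((35,255,255))); r=m[190:260,320:450]; print('yellow',cv2.moments(r,True)['m10']/cv2.moments(r,True)['m00'],cv2.moments(r,True)['m01']/cv2.moments(r,True)['m00'])
d=[cv2.cvtColor(cv2.imread(f'pics/scene{i}.png'),cv2.COLOR_BGR2HSV) for i in (0,7)]
for nm,lo,hi,(x0,y0,x1,y1) in [('jarlid',(55,100,60),(75,255,255),(175,190,215,220)),('cap',(0,150,80),(6,255,255),(160,228,182,250)),('roll',(15,5,120),(45,90,255),(355,195,415,285))]:
    print(nm,[np.array(cv2.minAreaRect(cv2.findNonZero(cv2.inRange(h,np.array(lo),np.array(hi))[y0:y1,x0:x1]))[0]).round(1) for h in d])
E
```

```text
yellow 74.49408284023669 38.99704142011834
yellow 73.81845688350984 39.149773071104384
jarlid [array([20.5, 15.5]), array([20.5, 15.5])]
cap [array([ 9.6, 10.2]), array([10., 10.])]
roll [array([29.5, 44.5]), array([29.5, 44.5])]
```

```bash
python3 -c "
from plant import ctrl
print(ctrl.job_done())"
```

```text
the job is handed in; nothing more can be done
None
```

The blue takings capsule is inside the safe and the flap has closed behind it. I handed the job in at about 8 s of the 38 s allowed; it reported no verdict.

I tilted the open gripper 10° with the jaws along the posting direction. The front finger pushed the flap in while the back finger pushed the capsule over the lip. For the last stretch I closed the jaws slightly so the capsule dropped while the flap was still held. Then I took the fingers out back and up.

Last checks:
- **Capsule:** before I withdrew, the wrist camera showed it lying on the safe floor. Afterwards a sliver of blue was still visible through the slit at the lip.
- **Flap:** its yellow edge is back within 1 px of where it started. I could not read the joint angle itself.
- **Other objects:** the float, jar lid, bottle cap and bag roll are all within half a pixel of their first positions.
- **Forces:** the wrist readings I saw were at most about 6 N while pushing and near zero at the end, with the arm clear of everything. I could not read the fingertip contact forces that the two steps are judged on.

No check failed or disagreed.

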